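# Stack planed timber on the drying stand with sticks between

## Task

Stack the planed timber to dry: lay the wide thin board flat on the two bearers of the little drying stand, centred on the stand and square across the bearers, then lay the two square sticks across the board, one directly above each bearer and in line with it, and last lay the thick block on both sticks, centred over the board and running the same way. Leave the narrow block and the sanding block behind them where they are.

Things in the scene. Friction and masses are not known exactly. Their poses are not given: they have to be found in the camera images.
- drying_stand: Drying stand, fixed to the bench: light plywood foot 110 x 126 x 12 mm with two dark wooden bearers (each 110 long, 20 wide, 18 high) screwed on top, so the bearer tops are 30 mm above the bench. Origin: centre of the underside, on the bench. The bearers run along its local x and lie at y = +50 and -50 mm; the timber is to run along its local y. Place and yaw vary.
- wide_board: Wide thin planed board of bare wood, 70 wide x 150 long x 18 thick, lying flat, about 0.1 kg. Origin: centre of the underside; local y runs along the length, x across the width, z up. Goes on the bearers.
- stick_1: Square stick of brown wood, 18 x 120 x 18 mm, lying flat, about 20 g. Origin: centre of the underside; local y runs along the length, x across the width, z up. The two sticks are alike and may be swapped.
- stick_2: The other square stick, the same in every way: 18 x 120 x 18 mm. Origin: centre of the underside; local y runs along the length, x across the width, z up. 
- thick_block: Thick planed block of pale wood, 60 wide x 150 long x 30 thick, lying flat, about 0.14 kg. Origin: centre of the underside; local y runs along the length, x across the width, z up. Goes on top of the sticks.
- narrow_block: Bystander, not part of the stack: narrow planed block 36 x 135 x 26 mm, lying farther back. Origin: centre of the underside. Leave it alone.
- sanding_block: Bystander: brown cork sanding block 65 x 110 x 37 mm, lying farther back. Origin: centre of the underside. Leave it alone.
Things that resemble listed ones, but are neither listed nor needed, are in the scene too. What is shaped like the stick_1 but turquoise is not meant.

How it is judged:
By the outcome, as a careful person would: the job done as asked, in the order asked, and still so for the second after the job is handed in, with the robot touching nothing.
It also fails if it takes over 104 s, if anything falls off the work surface, if the arm or the gripper's body presses on something with over 40 N, if the wrist force passes 120 N, or if a joint passes its speed limit or range.

## Robot

A 6-joint arm with a two-finger parallel gripper is mounted at the origin on a cart in front of the work surface, level with it; the furniture and walls round the work are solid. World frame = base frame: x ahead of the robot, y to its left, z up, the work surface at z = 0. Lengths are in mm, angles in degrees, forces in N, time in s.
With the tool pointing down it reaches from about 325 to 900 mm from the base axis. Payload 6.1 kg.
Tool frame: the origin (TCP) lies between the finger pads; the fingertips stand 14 mm ahead of it and the grasp point (between the pads) lies 5 mm behind it; z points along the fingers, x is the direction in which the jaws open and shut, and the axes are right-handed (so a half turn about z gives the same grasp; the last joint's range is limited). The gripper opens to 85 mm and grips with 20 to 120 N. Pads are 22 mm wide; open, the fingers measure 114 mm over their backs; the gripper's body (76 mm by 85 mm) begins 54 mm behind the grasp point. The pads swing forward as they close: fully open they stand 13 mm farther back than shut.
Start: joints at [-75.98, 12.628, 87.462, -0, 79.91, -7.225], TCP at [226.468, -582.518, 214.1] pointing down, gripper open.
Joint ranges: [-170.65, 170.65], [-52.31, 119.04], [5.05, 147.46], [-71.25, 251.25], [11.57, 151.72], [-153.62, 153.62]. Speed limits (degrees/s): [147.25, 147.25, 172.46, 180, 180, 180].

## Interface

Orientations are given as [roll, pitch, yaw] about the fixed x, y, z axes, in that order (R = Rz(yaw) Ry(pitch) Rx(roll)).
In Python, from bench import * gives the robot as it stands. Calls block until the motion is done:
- goto(position, orientation): joint-space move of the TCP to a pose.
- servo_line(position, orientation=None, rate=150, threshold=None): straight line of the TCP; orientation=None keeps the orientation; rate is the mean speed in mm/s. With threshold (N) it stops when the force on the tool has changed by that much, and returns True; else False.
- movej(angles): joint-space move.
- command_gripper(opening, grip_force=None): finger opening in mm; grip_force is the grip in N (None keeps the last); returns when the fingers have stopped.
- dwell(seconds).
- ik(position, orientation): joint angles nearest the present ones, or None.
- get_state(): the state.
- grab_frame(name): name is "scene" or "side" or "wrist"; returns the picture (384x512x3 uint8, red, green, blue); there is no depth.
- calibration(name): a dict with "vfov" (degrees; the focal length in pixels is half the picture's height over the tangent of half this angle, whatever the lens; pixels are square), "cx", "cy" (the principal point, pixels), "R" (3x3) and "t" (3): a world point X has camera coordinates R X + t. Camera axes: x right, y down, z forward; pixel columns grow to the right and rows downward; lengths in mm; the calibration is good to about 2 mm. A picture is of the moment at which its call begins: read the wrist's pose just before it. calibration takes no time and is no camera call; for the wrist camera it gives the pose at the moment of the call.
A pose or a line that the arm cannot do raises IKError and nothing moves.
- hand_in(): hands the job in, once; it reports no verdict.
The state is a dict: "t": time; "joints": joint angles; "joint_velocities": joint speeds; "joint_torque": joint torques, N m; "ee_pos": TCP position; "orientation": TCP orientation; "ft_force": force on the tool from outside, world axes, zero at the start; "torque": the same for the moment, N m; "width": finger opening in mm.
Only numpy, scipy, OpenCV 4.12 (cv2) and the standard library are available. Lean on these libraries where they do the work, as an engineer would, in place of code of your own. Each camera call takes 0.05 s, during which the arm holds its last target.

## Working session

There is one attempt and no reset: what is moved stays moved. The work goes in short steps, each a Python script; the robot and the scene stay as the last script left them, time stands still between calls to the robot, and variables do not carry over. Pictures are saved under pics/ and viewed, and the job is handed in when it is done.

```bash
mkdir -p pics; ls
python3 - <<'E'
from bench import *
import cv2
for n in ["scene","side","wrist"]:
    c=calibration(n); f=grab_frame(n)
    cv2.imwrite(f"pics/{n}0.png",f[:,:,::-1])
    print(n,c)
s=get_state(); print(s['t'],s['orientation'],s['width'])
E
```

```text
pics
scene {'vfov': 42.21346254693561, 'cx': 250.69041270821603, 'cy': 198.64579420871246, 'R': array([[-0.81380444, -0.58113574,  0.00189433],
       [-0.31720614,  0.44146964, -0.83933594],
       [ 0.48693183, -0.68365621, -0.54360977]]), 't': array([ 208.12109369,  340.38014953, 1266.23448497])}
side {'vfov': 46.911519424496554, 'cx': 255.80453497304612, 'cy': 196.52865628500228, 'R': array([[ 9.99450584e-01, -2.60944612e-02,  2.04354965e-02],
       [-1.29966977e-04, -6.19646196e-01, -7.84881249e-01],
       [ 3.31438310e-02,  7.84447367e-01, -6.19309144e-01]]), 't': array([-520.93566874, -209.25008114, 1749.89107526])}
wrist {'vfov': 67.92069821645512, 'cx': 257.11565512053033, 'cy': 191.79565499975982, 'R': array([[ 0.36145814, -0.93238654, -0.00182935],
       [-0.89505793, -0.34753524,  0.27944688],
       [-0.26118827, -0.09937098, -0.96015941]]), 't': array([-624.13270675,  -35.69136392,  379.17820749])}
0.15 [-1.79988592e+02  8.38371106e-02 -6.87550719e+01] 85.38184496812978
```

View pics/scene0.png

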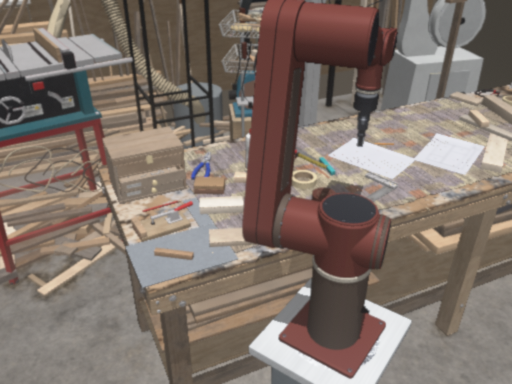

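View pics/side0.png

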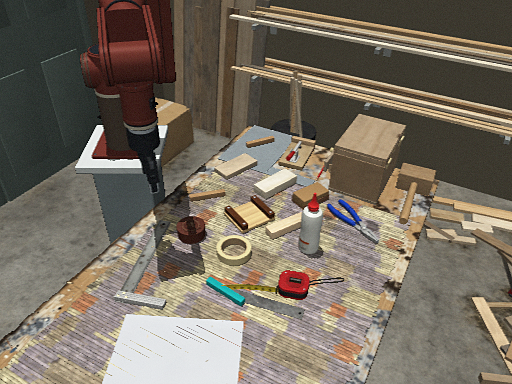

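View pics/wrist0.png

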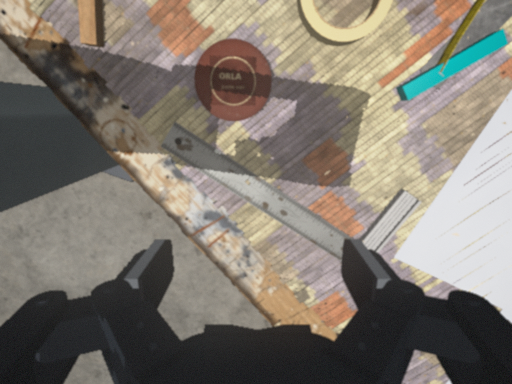

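Side view: robot upper left; stand with two dark bearers near (250,213); stick candidates (207,195), (260,141); blocks at (237,166), (275,181), (288,226), (311,195); turquoise decoy (225,290). Taking a closer crop with rough positions.

```bash
cat > h.py <<'E'
import numpy as np, cv2
def K(c):
    f=192/np.tan(np.radians(c['vfov']/2)); return np.array([[f,0,c['cx']],[0,f,c['cy']],[0,0,1]])
def ray(c,uv,z):
    uv=np.atleast_2d(np.array(uv,float)); 
    d=np.c_[uv,np.ones(len(uv))]@np.linalg.inv(K(c)).T@c['R']
    o=-c['R'].T@c['t']
    return o+d*((z-o[2])/d[:,2])[:,None]
def proj(c,X):
    p=(np.atleast_2d(X)@c['R'].T+c['t'])@K(c).T
    return p[:,:2]/p[:,2:]
def save(n,img): cv2.imwrite(f"pics/{n}.png",img[:,:,::-1])
E
python3 - <<'E'
from bench import *
from h import *
f=cv2.imread("pics/side0.png"); cr=f[115:265,170:360]
cv2.imwrite("pics/side0c.png",cv2.resize(cr,None,fx=4,fy=4,interpolation=cv2.INTER_CUBIC))
c=calibration("side")
for n,uv,z in [("stickA",(207,195),18),("stickB",(260,141),18),("board",(237,166),18),("thick",(275,181),30),("narrow",(288,226),26),("sand",(311,195),37),("stand",(250,213),20)]:
    p=ray(c,uv,z)[0]; print(n,p.round(),np.hypot(*p[:2]).round())
E
```

```text
stickA [ 349. -352.   18.] 496.0
stickB [537.  -6.  18.] 537.0
board [ 448. -181.   18.] 483.0
thick [ 579. -290.   30.] 648.0
narrow [ 605. -516.   26.] 795.0
sand [ 692. -377.   37.] 788.0
stand [ 491. -447.   20.] 664.0
```

View pics/side0c.png

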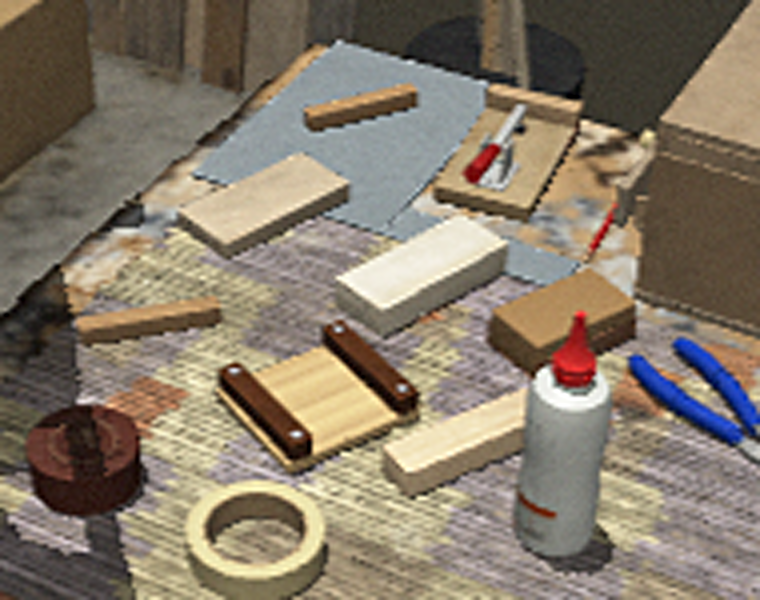

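The close crop shows the choice. Lookalikes: brown sticks (207,195) and (260,141) → sticks; turquoise bar (225,290) → not meant. Wide thin board on grey sheet (237,166); pale thick block (275,181); narrow block (288,226), cork (311,195) → left alone. Now measuring with the wrist camera from high.

```bash
cat > m1.py <<'E'
from bench import *
from h import *
c=calibration("wrist"); s=get_state()
o=-c['R'].T@c['t']; print("cam",o.round(), "fwd",c['R'][2].round(2),"tcp",s['ee_pos'],s['orientation'])
# camera offset relative to TCP
from scipy.spatial.transform import Rotation as Ro
Rt=Ro.from_euler('xyz',s['orientation'],degrees=True).as_matrix()
print("cam in tool",(Rt.T@(o-np.array(s['ee_pos']))).round(1),"fwd in tool",(Rt.T@c['R'][2]).round(2))
E
python3 m1.py
python3 - <<'E'
from bench import *
for p,y in [([420,-330,380],0),([420,-330,380],-90),([420,-330,380],90),([420,-330,380],180),([420,-330,380],-60)]:
    print(p,y,ik(p,[180,0,y]))
E
```

```text
cam [ 293. -557.  373.] fwd [-0.26 -0.1  -0.96] tcp [ 226.35206889 -582.05883594  213.24991893] [-1.79988592e+02  8.38371106e-02 -6.87550719e+01]
cam in tool [   0.2  -71.1 -159.8] fwd in tool [-0.    0.28  0.96]
[420, -330, 380] 0 [-4.66192510e+01 -3.03710230e+00  8.66370998e+01 -2.54444375e-14
  9.64000025e+01 -4.66192510e+01]
[420, -330, 380] -90 [-4.66192510e+01 -3.03710230e+00  8.66370998e+01 -2.54444375e-14
  9.64000025e+01  4.33807490e+01]
[420, -330, 380] 90 [ -46.61925103   -3.0371023    86.63709982    0.           96.40000248
 -136.61925103]
[420, -330, 380] 180 [-46.61925103  -3.0371023   86.63709982   0.          96.40000248
 133.38074897]
[420, -330, 380] -60 [-4.66192510e+01 -3.03710230e+00  8.66370998e+01 -2.54444375e-14
  9.64000025e+01  1.33807490e+01]
```

Run:
```python
from bench import *
from h import *
import pickle
d={}
for n,p in [("w1",[500,-380,280]),("w2",[450,-130,280])]:
    goto(p,[180,0,-60]); dwell(0.3)
    c=calibration("wrist"); f=grab_frame("wrist"); d[n]=(c,f); save(n,f)
pickle.dump(d,open("w.pkl","wb")); print(get_state()['t'])
```

```text
3.1583
```

View pics/w1.png

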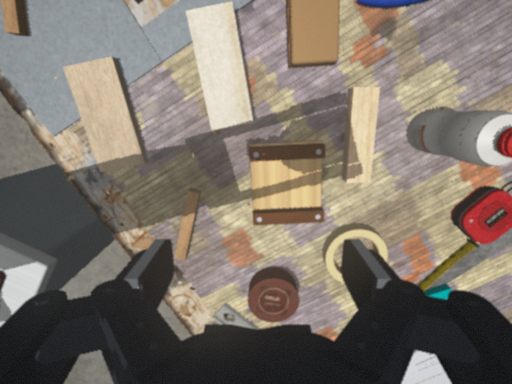

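View pics/w2.png

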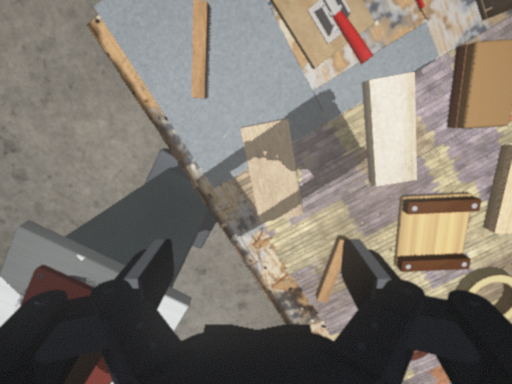

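w1: stand at (287,183) with four corner screws, stick A (188,226), board (105,110), thick block (220,65), narrow block (362,135), cork (313,30). w2: stick B (200,48), board (270,172), thick (390,128). Zooming to read the corners.

```bash
cat > zoom.py <<'E'
import pickle,cv2,numpy as np
d=pickle.load(open("w.pkl","rb"))
def zoom(v,x0,y0,w,h,s=6):
    f=d[v][1][y0:y0+h,x0:x0+w]
    g=cv2.resize(f,None,fx=s,fy=s,interpolation=cv2.INTER_CUBIC)
    for x in range((x0+9)//10*10,x0+w,10):
        cv2.line(g,((x-x0)*s+s//2,0),((x-x0)*s+s//2,5),(255,0,0),1); cv2.putText(g,str(x),((x-x0)*s-8,16),0,.35,(255,0,0),1)
    for y in range((y0+9)//10*10,y0+h,10):
        cv2.line(g,(0,(y-y0)*s+s//2),(5,(y-y0)*s+s//2),(255,0,0),1); cv2.putText(g,str(y),(6,(y-y0)*s+6),0,.35,(255,0,0),1)
    return g
def tile(*a):
    H=max(x.shape[0] for x in a); return np.hstack([cv2.copyMakeBorder(x,0,H-x.shape[0],0,6,0) for x in a])
E
python3 - <<'E'
from zoom import *
from h import save
save("z1",tile(zoom("w1",238,135,98,98,5),zoom("w1",165,180,50,90,5)))
save("z2",tile(zoom("w2",235,112,75,118,4),zoom("w2",355,62,72,132,4),zoom("w2",182,0,38,105,4)))
save("z3",tile(zoom("w1",55,48,100,130,4),zoom("w1",180,0,80,140,4)))
E
```

```text
(no output)
```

View pics/z1.png

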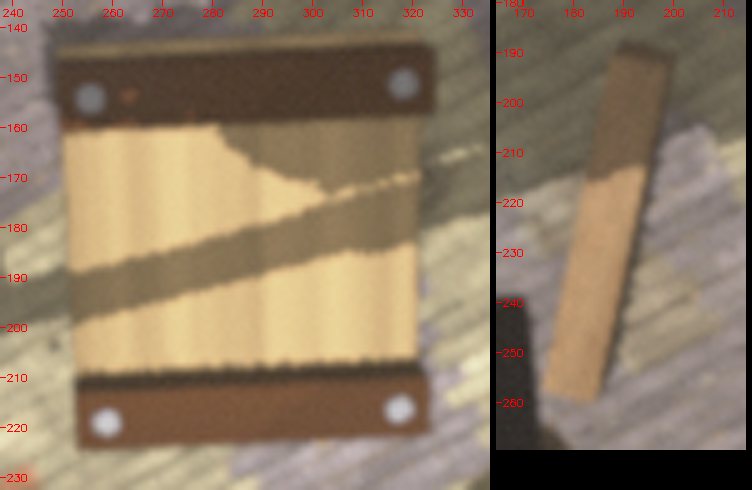

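View pics/z2.png

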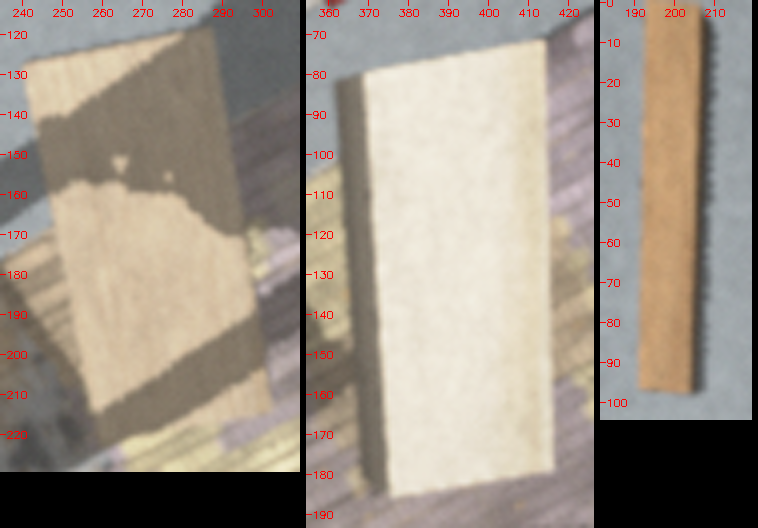

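View pics/z3.png

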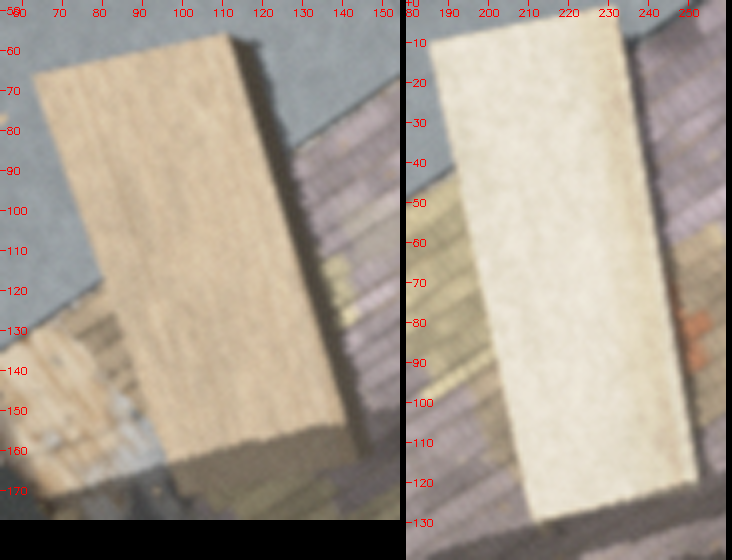

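```bash
cat > meas.py <<'E'
from h import *
import pickle
d=pickle.load(open("w.pkl","rb"))
def q(n,v,pts,z):
    P=ray(d[v][0],pts,z)[:,:2]
    e=[np.linalg.norm(P[i]-P[(i+1)%4]) for i in range(4)]
    if e[0]>e[1]: ax=(P[1]-P[0])+(P[2]-P[3])
    else: ax=(P[3]-P[0])+(P[2]-P[1])
    c=P.mean(0); a=np.degrees(np.arctan2(ax[1],ax[0]))
    print(n,v,"c",c.round(1),"edges",np.round(e,1),"long axis deg",round(a%180,2)); return c,a
if __name__=="__main__":
    q("screws","w1",[(255.8,154.2),(318.2,151.2),(317.4,216.4),(259,219)],30)
    q("stickA","w1",[(187.4,190),(199,191),(184.8,259.8),(174.4,257.4)],18)
    q("board","w1",[(62.9,66.1),(111.6,56.1),(142.1,153.6),(95.4,163.6)],18)
    q("board","w2",[(240.6,127.6),(287.6,118.6),(302.1,213.6),(259.6,222.9)],18)
    q("thick","w2",[(368.9,80.1),(414.4,71.6),(416.4,179.1),(375.4,185.9)],30)
    q("thick","w1",[(185.6,12.1),(232.6,.4),(252.4,120.1),(213.1,130.4)],30)
    q("stickB","w2",[(192.9,.6),(207.6,.6),(204.1,97.4),(190.9,96.6)],18)
E
python3 meas.py
```

```text
screws w1 c [ 487.5 -439.8] edges [ 89.8 100.2  89.7 100.2] long axis deg 32.6
stickA w1 c [ 349.1 -336.5] edges [ 17.8 122.3  17.4 119.4] long axis deg 15.57
board w1 c [ 448.1 -158. ] edges [ 69.4 134.8  73.2 136.7] long axis deg 40.33
board w2 c [ 442.6 -162.4] edges [ 68.7 147.6  68.7 150.8] long axis deg 40.5
thick w2 c [ 580.4 -278.2] edges [ 60.4 149.5  60.2 149.3] long axis deg 39.8
thick w1 c [ 581.3 -279. ] edges [ 61.1 147.4  57.2 149.3] long axis deg 40.06
stickB w2 c [537.4   9.9] edges [ 18.9 119.   18.5 117.9] long axis deg 24.81
```

Sizes come out as given (screws 90×100, board w2 69×149, thick 60×149.5, stick 18×120). The w1 board reading is short because of the shadow, so w2 is used. Stand: centre (487.5,-439.8), timber axis 32.6°. First the board, with a touch probe to learn fingertip height.

```bash
cat >> h.py <<'E'
STAND=np.array([487.5,-439.8]); AX=32.6
E
python3 - <<'E'
from bench import *
from h import *
import numpy as np
x,y=442.6,-162.4
goto([x,y,90],[180,0,-49.5]); 
servo_line([x,y,30],rate=100)
dwell(.2)
r=servo_line([x,y,0],rate=15,threshold=4)
s=get_state(); print(r,s['ee_pos'],s['ft_force'],s['width'],s['t'])
c=calibration("wrist");save("p1",grab_frame("wrist"))
E
```

```text
False [ 4.42657275e+02 -1.62421186e+02  7.59446499e-02] [ 0.2803816  -0.21348222 -0.73732489] 84.97645047102536 7.05
```

View pics/p1.png

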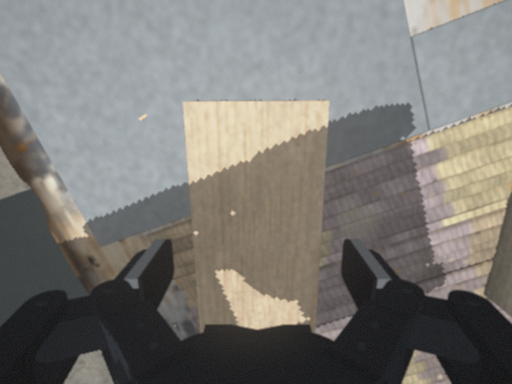

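The fingers straddle the board evenly (board edges 183–329 px, centre 256); no contact at TCP z=0, so open tips sit ~13 mm back. Raising for the swing and gripping.

Run:
```python
from bench import *
from h import *
x,y=442.6,-162.4
servo_line([x,y,7.5],rate=50)
command_gripper(60,40)
s=get_state(); print(s['width'],s['ft_force'],s['t'])
servo_line([x,y,110],rate=100); dwell(.2)
s=get_state(); print(s['width'],s['ft_force'],s['ee_pos'],s['t'])
save("p2",grab_frame("wrist"))
```

```text
60.036162186265386 [-0.48999658  0.4983419  -0.38679944] 7.775
60.04051360041069 [-0.44480795 -0.23630587  0.38365218] [ 442.17793335 -162.17351753  109.32254534] 9.15
```

View pics/p2.png

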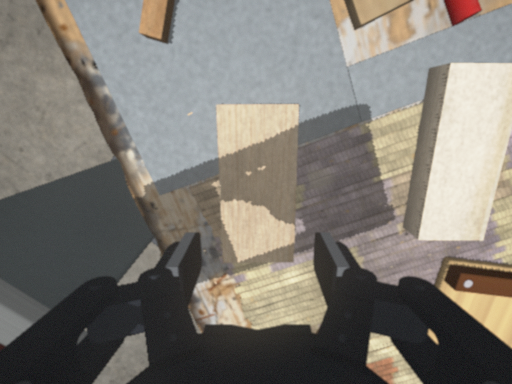

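Closing met nothing and the board stayed on the bench; the view suggests the tips stood above the board. Checking the real tip height by touching the board top gently with shut fingers, and with a side picture.

Run:
```python
from bench import *
from h import *
x,y=442.6,-162.4
f=grab_frame("side"); c=calibration("side")
s=get_state(); print("tcp px side",proj(c,s['ee_pos']))
g=cv2.resize(f[60:240,150:350],None,fx=4,fy=4,interpolation=cv2.INTER_CUBIC)
u=(proj(c,s['ee_pos'])[0]-[150,60]+.5)*4; cv2.circle(g,tuple(int(v) for v in u),4,(0,255,0),1); save("p3",g[:600])
command_gripper(0,20)
servo_line([x,y,45],rate=100); dwell(.2)
r=servo_line([x,y,-5],rate=12,threshold=3)
s=get_state(); print(r,s['ee_pos'],s['ft_force'],s['width'],s['t'])
servo_line([x,y,60],rate=100)
```

```text
tcp px side [[235.4123001  141.60988301]]
True [ 442.62430273 -162.42348006    0.86082559] [-0.71905848  0.96935347  4.9510855 ] 0.05420363877403311 14.025
```

View pics/p3.png

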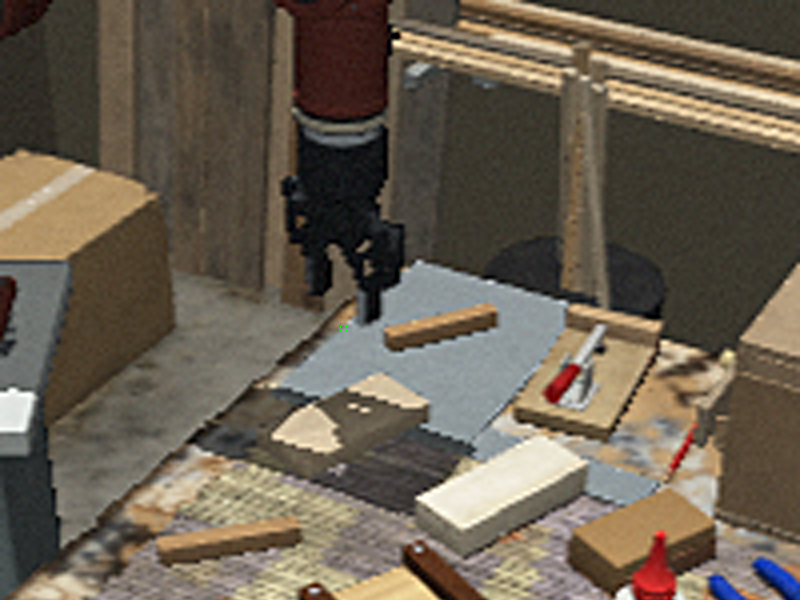

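With shut fingers the touch came at TCP z=0.9 on the 18 mm board top: the tips really stand ~17 mm *above* the reported TCP, not 14 below (the side view agrees: the fingers end above the projected TCP). Wrist views show no sideways offset. I correct heights by this measured value.

```bash
cat >> h.py <<'E'
def tipoff(w): # measured: tip height above reported TCP at opening w
    return 17+13*(1-np.sqrt(1-(w/2/76)**2))*76/13
E
python3 - <<'E'
from bench import *
from h import *
print(tipoff(85),tipoff(70),tipoff(60),tipoff(18))
x,y=442.6,-162.4
command_gripper(85)
z=3.0-tipoff(70)
servo_line([x,y,10],rate=100); dwell(.2)
r=servo_line([x,y,z],rate=30,threshold=5)
s=get_state(); print(r,s['ee_pos'],s['ft_force'])
if not r:
    command_gripper(60,40)
    s=get_state(); print(s['width'],s['ft_force'],s['t'])
    servo_line([x,y,80],rate=100); dwell(.2)
s=get_state(); print(s['width'],s['ft_force'],s['ee_pos'],s['t'])
save("p4",grab_frame("wrist"))
E
```

```text
29.994047900218188 25.53890009790827 23.171638999615638 17.534776221096386
False [ 442.79443861 -162.49526356  -22.32510938] [-0.14796185  0.58396674 -0.07114151]
68.68870870672495 [-0.58210524  0.62255179  3.42902389] 17.9333
69.20162591462395 [-0.04657374 -0.46308799 -1.5552966 ] [ 442.14579065 -162.1547101    79.3185508 ] 19.3083
```

View pics/p4.png

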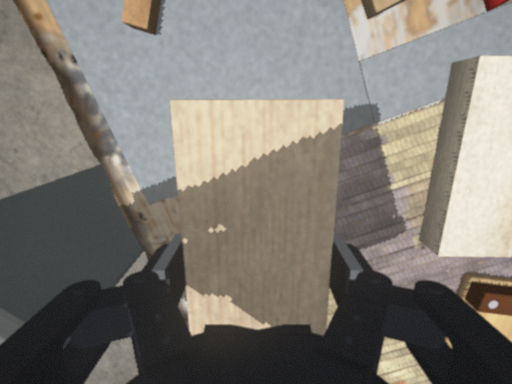

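Board is gripped (width 69) and lifted, edges at x 170–343 px, far end at row 100. Check how well centred lengthwise it is, then place.

```bash
cat > chk.py <<'E'
from bench import *
from h import *
from scipy.spatial.transform import Rotation as Ro
def intool(pts,z):
    c=calibration("wrist"); s=get_state()
    P=ray(c,pts,z)
    Rt=Ro.from_euler('xyz',s['orientation'],degrees=True).as_matrix()
    return ((P-s['ee_pos'])@Rt)
E
python3 - <<'E'
from chk import *
z0=get_state()['ee_pos'][2]
print(intool([(170.5,100),(343,100)],z0+40.3).round(1), get_state()['ee_pos'],get_state()['orientation'])
E
```

```text
[[-34.4 -74.4 -40.3]
 [ 34.4 -74.3 -40.5]] [ 442.25011221 -162.20852242   79.45303758] [ 1.79948698e+02  1.39858282e-01 -4.94973632e+01]
```

Run:
```python
from bench import *
from h import *
x,y=STAND; O=[180,0,AX-90]
goto([x,y,70],O); servo_line([x,y,18],O,rate=100); dwell(.3)
r=servo_line([x,y,4.7],O,rate=15,threshold=5)
s=get_state(); print(r,s['ee_pos'],s['orientation'],s['ft_force'],s['t'])
command_gripper(85)
servo_line([x,y,60],O,rate=100)
# inspection view
v=np.array([np.sin(np.radians(AX-90)),-np.cos(np.radians(AX-90))]) # tool y
px,py=STAND-20*v
goto([px,py,170],O); dwell(.3)
import pickle
c=calibration("wrist"); f=grab_frame("wrist"); save("b1",f); pickle.dump({"b1":(c,f)},open("w.pkl","wb"))
print(get_state()['t'])
```

```text
True [ 487.41564539 -439.73905775    7.95836227] [ 1.79996802e+02  2.36828866e-02 -5.74009010e+01] [-0.01850477 -0.36126856  4.7631453 ] 22.0667
23.9333
```

View pics/b1.png

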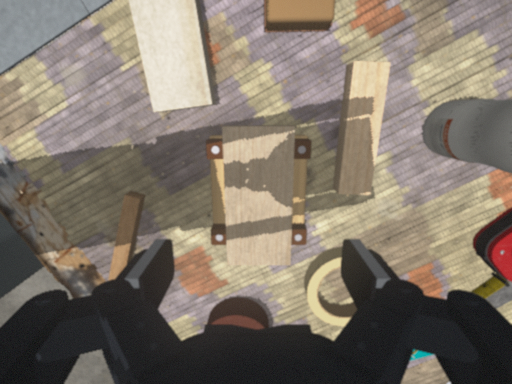

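Contact came at the expected height (7.96 vs 7.7). The board lies on the bearers (corners ~(222,126),(296,127),(290,265),(229,265)), with the four screws visible. Measuring both.

Run:
```python
from zoom import *
from h import save
save("z4",zoom("b1",200,118,115,156,4)[:600])
```

```text
(no output)
```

View pics/z4.png

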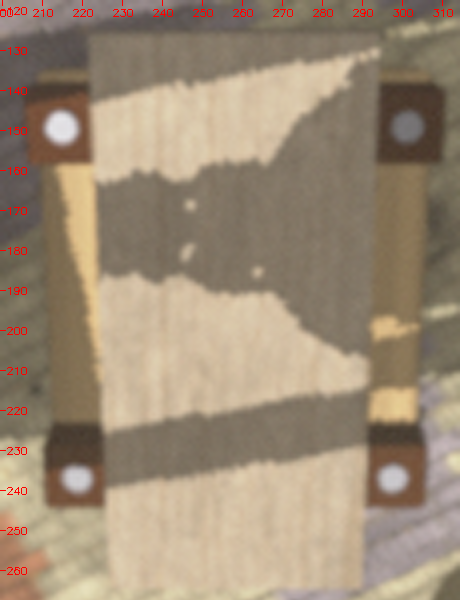

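Run:
```python
from meas import *
q("screws","b1",[(215.1,149.6),(301.4,149.4),(297.9,237.4),(219.1,237.4)],30)
q("board","b1",[(221.9,126.1),(294.6,126.6),(289.9,265.6),(227.6,264.4)],48)
```

```text
screws b1 c [ 487.2 -440. ] edges [ 90.  100.2  89.9 100.1] long axis deg 32.76
board b1 c [ 487.2 -440.2] edges [ 69.7 150.1  68.9 149.1] long axis deg 32.81
```

Board and stand agree within 0.3 mm and 0.1°. Now stick A.

```bash
cat > stick.py <<'E'
from chk import *
import sys,pickle
def pick(x,y,yaw,tip,w,openw,force,lift=90):
    O=[180,0,yaw]
    z=tip-tipoff(w)
    goto([x,y,lift],O); command_gripper(openw); servo_line([x,y,20],O,rate=120); dwell(.2)
    r=servo_line([x,y,z],O,rate=30,threshold=5)
    s=get_state(); print("down",r,np.round(s['ee_pos'],1),np.round(s['ft_force'],1))
    if r: return False
    command_gripper(w-8,force); print("w",get_state()['width'])
    zz=get_state()['ee_pos'][2]
    servo_line([x,y,lift],O,rate=120); dwell(.2)
    s=get_state(); print("lift w",s['width'],np.round(s['ft_force'],1),"grip z",zz,"t",s['t'])
    f=grab_frame("wrist"); save(sys.argv[1] if len(sys.argv)>1 else "pk",f)
    return zz
def place(x,y,yaw,zrest,openw,lift):
    O=[180,0,yaw]
    goto([x,y,lift],O); servo_line([x,y,zrest+8],O,rate=80); dwell(.3)
    r=servo_line([x,y,zrest-2.5],O,rate=10,threshold=3)
    s=get_state(); print("place",r,np.round(s['ee_pos'],1),np.round(s['orientation'],2),np.round(s['ft_force'],1),"exp z",zrest)
    command_gripper(openw); servo_line([x,y,lift],O,rate=80)
    print("t",get_state()['t'])
E
python3 - <<'E'
import sys; sys.argv=["","s1"]
from stick import *
print(pick(349.1,-336.5,15.57-90,3,18,45,30))
E
```

```text
down False [ 349.2 -336.7  -14.3] [0.  0.3 0.4]
w 17.33010095721632
lift w 17.36257974717218 [-0.3 -0.5 -1.1] grip z -14.239135480772068 t 29.025
-14.239135480772068
```

View pics/s1.png

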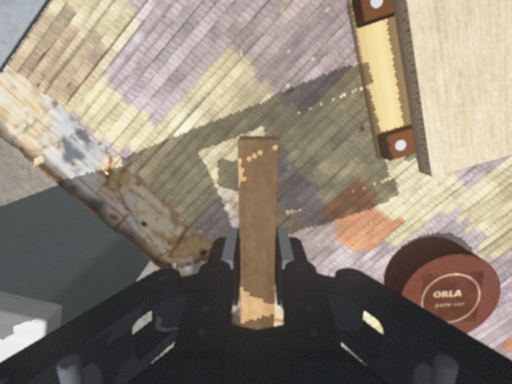

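Stick held between the pads, far end at row ~138, near end ~row 328. Checking offset in hand.

Run:
```python
from chk import *
z0=get_state()['ee_pos'][2]
print(intool([(238.5,138),(278.5,138),(235,327),(283,327)],z0+32.3).round(1))
```

```text
[[ -8.1 -58.7 -32.3]
 [  9.6 -58.7 -32.3]
 [-11.9  42.2 -32.3]
 [ 14.1  42.2 -32.3]]
```

```bash
sed -i 's/^STAND=.*/STAND=np.array([487.3,-440.0]); AX=32.7/' h.py
python3 - <<'E'
from stick import *
yaw=AX-180; u=np.array([np.cos(np.radians(AX)),np.sin(np.radians(AX))])
ty=np.array([np.sin(np.radians(yaw)),-np.cos(np.radians(yaw))])
p=STAND+50*u-1.3*ty
place(*p,yaw,48-14.24,45,90)
E
python3 - <<'E'
import sys; sys.argv=["","s2"]
from stick import *
print(pick(537.4,9.9,24.81-90,3,18,45,30))
z0=get_state()['ee_pos'][2]
E
```

```text
place True [ 530.  -414.1   33.8] [ 179.99   -0.   -147.3 ] [-0.6 -0.2  4.6] exp z 33.76
t 33.425
down False [537.6   9.9 -14.3] [1.2 0.2 0. ]
w 17.24860144582899
lift w 17.180025529449576 [0.8 0.1 0.7] grip z -14.171885099761464 t 39.0167
-14.171885099761464
```

View pics/s2.png

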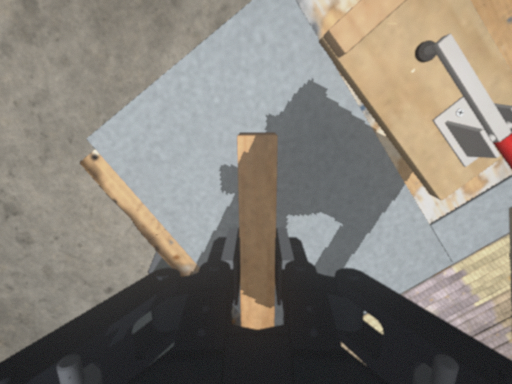

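Stick B held, far end at row ~134. Compute its offset, place, then look.

Run:
```python
from stick import *
z0=get_state()['ee_pos'][2]
P=intool([(238,134.5),(277,134.5)],z0+32.2); print(P.round(1))
off=P[:,1].mean()+60
yaw=AX-180; u=np.array([np.cos(np.radians(AX)),np.sin(np.radians(AX))])
ty=np.array([np.sin(np.radians(yaw)),-np.cos(np.radians(yaw))])
p=STAND-50*u-off*ty
place(*p,yaw,48-14.17,45,90)
O=[180,0,AX-90]
v=np.array([np.sin(np.radians(AX-90)),-np.cos(np.radians(AX-90))])
px,py=STAND-20*v
goto([px,py,170],O); dwell(.3)
c=calibration("wrist"); f=grab_frame("wrist"); save("b2",f); pickle.dump({"b2":(c,f)},open("w.pkl","wb"))
print(get_state()['t'])
from zoom import zoom
save("z5",zoom("b2",180,105,155,170,4)[:600])
```

```text
[[ -8.3 -60.2 -32.3]
 [  8.9 -60.2 -32.3]]
place True [ 445.1 -466.8   33.8] [ 179.99   -0.   -147.3 ] [0.2 0.3 5. ] exp z 33.83
t 43.9
45.5667
```

View pics/z5.png

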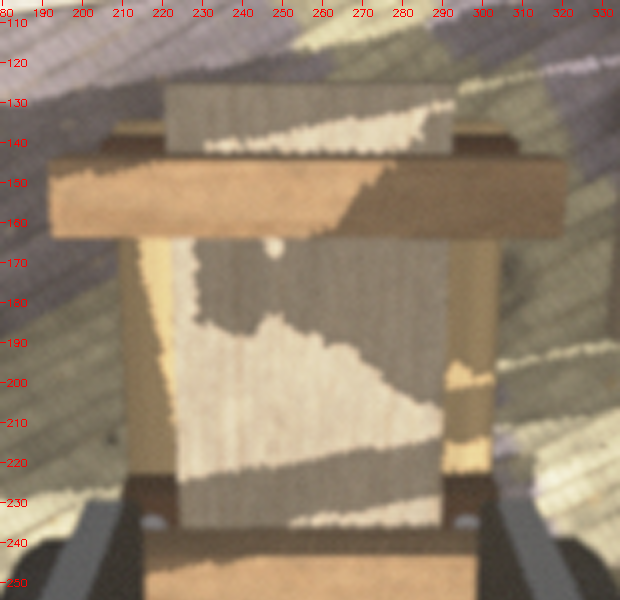

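View pics/b2.png

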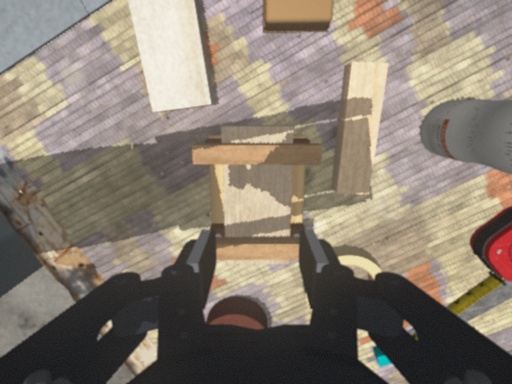

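```bash
python3 - <<'E'
from stick import *
command_gripper(85); dwell(.1)
c=calibration("wrist"); f=grab_frame("wrist"); save("b3",f); pickle.dump({"b2":(c,f)},open("w.pkl","wb"))
E
python3 - <<'E'
from zoom import zoom
from h import save
save("z6",zoom("b2",180,130,155,145,4)[:600])
from meas import *
q("stick1","b2",[(191.6,144.6),(321.1,144.6),(321.1,164.1),(192.1,164.1)],66)
E
```

```text
stick1 b2 c [ 529.4 -412.4] edges [119.1  18.2 120.9  18.2] long axis deg 122.65
```

View pics/z6.png

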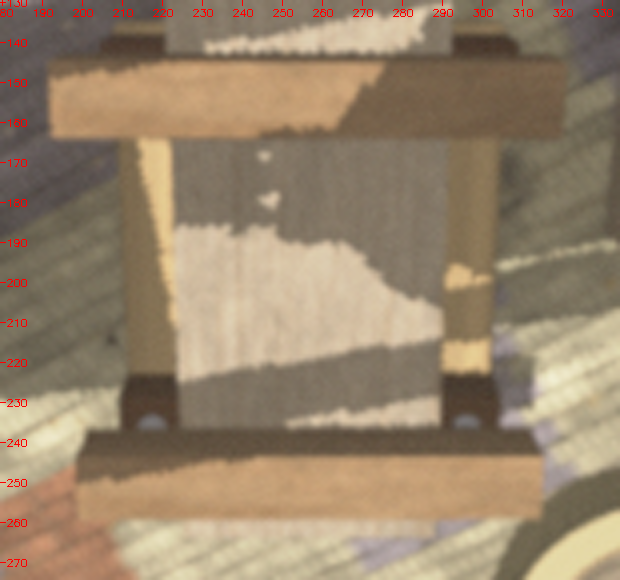

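```bash
python3 - <<'E'
from meas import *
u=np.array([np.cos(np.radians(AX)),np.sin(np.radians(AX))])
q("stick2","b2",[(199.1,243.6),(315.4,243.6),(314.9,259.1),(199.1,259.1)],66); print(STAND-50*u,STAND+50*u)
E
python3 - <<'E'
import sys; sys.argv=["","t1"]
from stick import *
print(pick(580.6,-278.4,39.85-90,7,60,85,40,lift=130))
E
```

```text
stick2 b2 c [ 445.6 -466.8] edges [118.4  17.6 119.9  17.7] long axis deg 122.65
[ 445.2244609  -467.01201602] [ 529.3755391  -412.98798398]
down False [ 580.8 -278.5  -15.9] [-1.1  1.   0.5]
w 59.357442993361076
lift w 59.30410699749324 [-0.2  0.3 -1.8] grip z -15.7694565532613 t 51.6833
-15.7694565532613
```

View pics/t1.png

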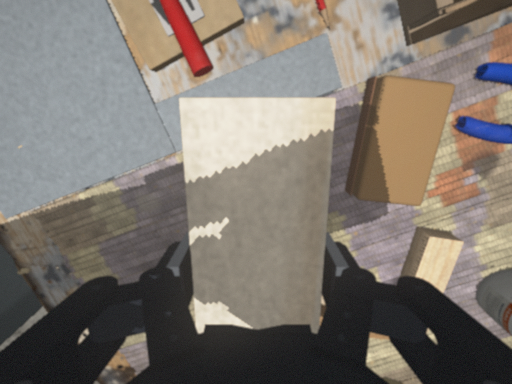

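Both sticks within 0.6 mm of the bearer lines, square to 0.1°. Thick block held at width 59, far end at row 97. Checking its lengthwise offset, then placing at z = 66 + grip height.

Run:
```python
from stick import *
z0=get_state()['ee_pos'][2]
P=intool([(180,97.5),(335.5,97.5)],z0+45.8); print(P.round(1))
off=P[:,1].mean()+75
assert abs(off)<5
yaw=AX-90
ty=np.array([np.sin(np.radians(yaw)),-np.cos(np.radians(yaw))])
p=STAND-off*ty
place(*p,yaw,66-15.77,85,130)
px,py=STAND-30*ty
goto([px,py,200],[180,0,yaw]); dwell(.3)
c=calibration("wrist"); f=grab_frame("wrist"); save("b4",f); pickle.dump({"b4":(c,f)},open("w.pkl","wb"))
g=grab_frame("side"); save("sd4",cv2.resize(g[130:280,170:370],None,fx=4,fy=4,interpolation=cv2.INTER_CUBIC))
print(get_state()['t'])
from zoom import zoom
save("z7",zoom("b4",180,90,155,150,4)[:600])
```

```text
[[-29.1 -75.1 -45.8]
 [ 29.9 -75.1 -45.9]]
place True [ 487.2 -440.1   50.2] [ 1.80e+02  1.00e-02 -5.73e+01] [0.3 0.6 6.3] exp z 50.230000000000004
t 56.175
56.975
```

View pics/z7.png

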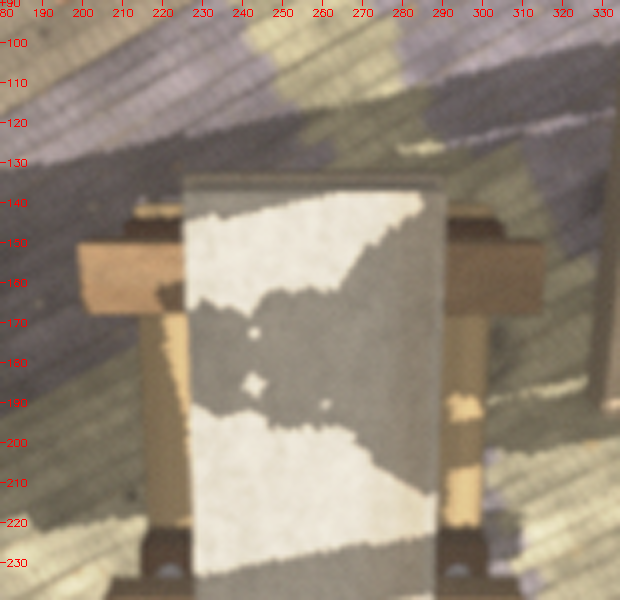

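View pics/sd4.png

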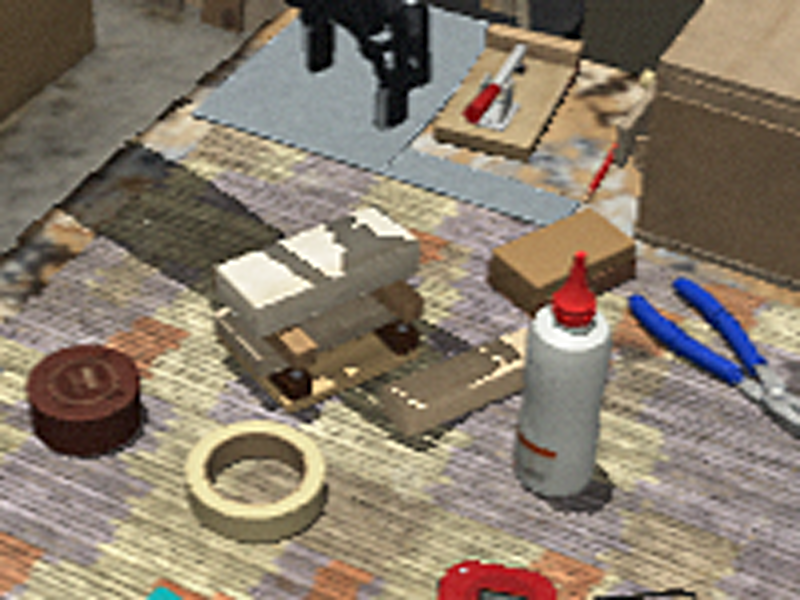

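The side view shows the full stack with narrow block and cork where they were. Measuring the block's remaining end.

Run:
```python
from zoom import zoom
from h import save
save("z8",zoom("b4",190,180,140,120,5)[:600])
```

View pics/z8.png

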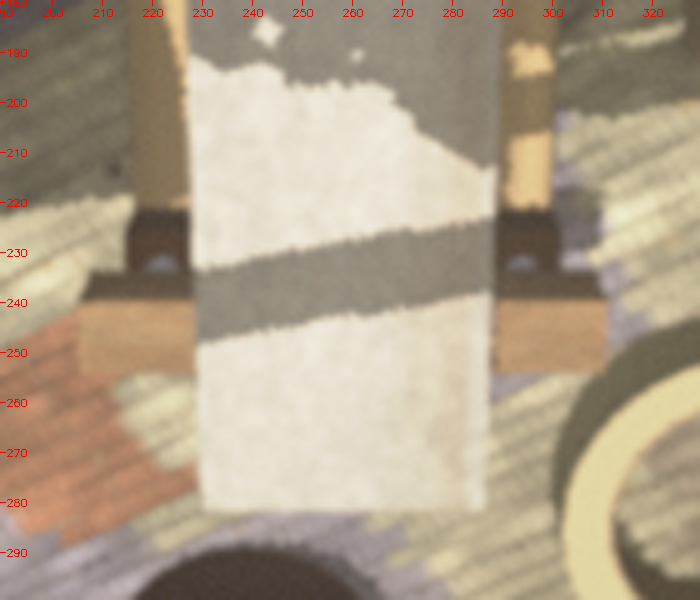

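Run:
```python
from meas import *
q("thick","b4",[(226.1,137.6),(291.1,137.6),(286.6,281.6),(230.2,281.6)],96)
from bench import *
s=get_state(); print(s['ft_force'],s['ee_pos'],s['t'])
dwell(.3); hand_in()
```

```text
thick b4 c [ 487.8 -440. ] edges [ 58.9 149.8  59.4 149.9] long axis deg 32.62
[-0.21975196 -0.01097266 -0.08532268] [ 511.96216193 -423.64795108  198.88604497] 56.975
the job is handed in; nothing more can be done
```

The stack is built in the order asked and handed in at about 57 s: board on the bearers, a stick above each bearer, then the thick block on both sticks.

| Piece | Last wrist-camera check, against the stand centre and axis from its screws |
|---|---|
| Board | centre within 0.3 mm, direction within 0.1° (measured just after placing; later mostly covered) |
| Two sticks | within about 0.6 mm of the bearer lines, square within 0.1° (measured before the block went on) |
| Thick block | centre within about 0.5 mm, direction within 0.1° |

Each piece touched down within about 0.3 mm of the expected height. In the last side view the narrow block and the sanding block lay where they had been, and the gripper was clear above the stack with no force on it.

Three things disagreed along the way:
- **Fingertip height:** the first grasp of the board closed on nothing. A gentle touch showed the shut fingertips about 17 mm above the reported TCP, not 14 mm ahead of it as stated. I corrected all heights for this and the board was not disturbed.
- **Board measurement:** one early reading came out short because of a shadow, so I used the other view, where the sizes matched.
- **Stick 1 in the hand:** it sat about 1.3 mm off centre lengthwise, and I corrected for that when placing it.

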